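Drop one digestion tablet from the dosing carousel

TASK

Turn the dispenser's carousel by its crank knob until the flat round tablet sits over the drop hole, with the flap still closed. Then swing the tipping lever over so that the tablet falls into the steel tray below; the stirrer bar must stay in the carousel.

Things in the scene. Friction and masses are not known exactly. Their poses are not given: they have to be found in the camera images.
- drop_hole (a point): Centre of the drop hole in the flat dark steel deck of the fixed tablet dispenser (white box, navy foot, 188 mm square); at deck height, 120 mm above the table. x points radially outward from the carousel's vertical axis, which stands at x = -60 mm, y = 0; z up. The hole, 40 (x) by 60 mm (y), is closed by a lighter steel flap flush with the deck.
- tray (a point): Middle of the floor of the open steel catch tray fixed on the table under the drop hole, 76 mm by 120 mm (long side along the hole's y), 40 mm high, walls 3 mm; axes parallel to the drop hole's, from whose centre it lies at x = +4, y = +8 mm.
- crank_knob (a point): Centre of the top of the carousel's crank knob: an upright black cylinder 18 mm across, 42 mm tall, spinning freely about itself, 60 mm from the carousel's axis; top 183 mm above the table, its foot 141 mm. The grey carousel turns both ways without end stop, needs 2 to 4 N at the knob and stays where it is left.
- tablet: White flat round tablet, 22 mm across, 10 mm thick. It lies on the deck in one of the carousel's five open bottomless sleeves (30 mm bore, 36 mm outside, tops 22 mm above the deck, 60 mm from the axis, every 60 degrees; the knob takes the sixth place), which push it along; a third of a turn from the knob, on either side. Origin: centre of its underside.
- stir_bar: White round-ended rod (magnetic stirrer bar), 24 mm long, 8 mm thick, lying in another sleeve, a third of a turn from the knob on the other side than the tablet. Origin: centre of its underside.
- lever_ball (a point): Centre of the aluminium ball, 18 mm across, on top of the tipping lever, an 8 mm steel rod outside the deck's edge, 66 mm from its shaft. The shaft runs along the drop hole's x axis direction, 4 mm below the deck at y = -30 mm. From the hole's centre the ball is at x = +45, y = -62, z = +54 mm when closed and at x = +45, y = +7, z = +50 mm when fully tipped.
- tip_lever (a joint): Angle of the tipping lever in rad: 0 = flap closed, rod leaning 0.5 rad from upright towards the drop hole's -y; 1.1 = fully tipped (end stop), rod swung over to lean 0.6 rad towards +y and the flap's free edge hanging down. It stays where it is left; 2 to 4 N at the ball moves it.

How it is judged (in metres and radians):
On the way:
1. the tablet sits over the drop hole (within 15 mm of its centre) with the flap still closed (lever below 0.2 rad) (horizontal distance between tablet and drop_hole below 0.015 m and z of tablet in the frame of drop_hole between -0.01 and 0.02 m and value of joint tip_lever below 0.2 rad), for 0.2 s.
At the end, for the whole second after the job is handed in: The tablet lies at rest in the steel tray under the drop hole (its origin between the walls and less than 30 mm above the tray's floor); the stirrer bar is still at deck height (within -10 to +20 mm) in the carousel (z of tablet in the frame of tray below 0.03 m and x of tablet in the frame of tray between -0.036 and 0.036 m and y of tablet in the frame of tray between -0.058 and 0.058 m and linear speed of tablet below 0.03 m/s and z of stir_bar in the frame of drop_hole between -0.01 and 0.02 m); the robot touches nothing.
It fails at once if the stirrer bar falls out of the carousel (z of stir_bar in the frame of drop_hole below -0.02 m).
It also fails if it takes over 48 s, if anything falls off the work surface, if the arm or the gripper's body presses on something with over 40 N, if the wrist force passes 120 N, or if a joint passes its speed limit or range.

ROBOT

A 6-joint arm with a two-finger parallel gripper is mounted at the origin on the work surface. World frame = base frame: x ahead of the robot, y to its left, z up, the work surface at z = 0. Lengths are in m, angles in degrees, forces in N, time in s.
With the tool pointing down it reaches from about 0.35 to 0.875 m from the base axis. Payload 4.2 kg.
Tool frame: the origin (TCP) lies at the very end of the fingers, on their centre line; the grasp point (between the pads) lies 19 mm behind it; z points along the fingers, y is the line along which they close (so a half turn about z gives the same grasp; the last joint's range is limited). The gripper opens to 87 mm and grips with 3 to 60 N. Pads are 19 mm wide; open, the fingers measure 117 mm over their backs; the gripper's body (75 mm by 190 mm) begins 51 mm behind the grasp point.
Start: joints at [89.015, 22.042, 0.453, 0, -68.411, -14.817], TCP at [0.17, 0.601, 0.192] pointing down, gripper open.
Joint ranges: [-179.83, 179.83], [-69.29, 118.12], [-61.27, 80.66], [-181.25, 117.63], [-171.15, -9.14], [-177.46, 177.46]. Speed limits (degrees/s): [159.86, 159.86, 180, 180, 180, 180].

INTERFACE

Orientations are given as a 3x3 rotation matrix whose columns are the frame's x, y, z axes.
In Python, from station import * gives the robot as it stands.
- The arm moves only by the shell command python3 -m pendant 'ROWS'. ROWS is JSON, a list of rows, each an object of numbers: "x", "y", "z": the shift along the world's x, y, z normalised to -1 to 1, where 1 is 250 mm; "rx", "ry", "rz": the turn, a rotation vector about the world's x, y, z normalised to -1 to 1, where 1 is 180 degrees; "claw": the opening, from 0 (shut) to 1 (fully open). A call has exactly 8 rows; each row is the pose to reach, as a shift and turn from the pose commanded when the call began, turning the shorter way round; what a row does not reach only later rows make up. A row lasts 1/8 s, in which the tool goes at most 62.5 mm and 10.7 degrees, less where a joint would pass 70% of its speed; a pose out of reach is approached as far as the arm can. A call with a number of a shift or a turn outside -1 to 1 is refused whole. A call with a gripper value outside its range is refused whole. The fingers move at their own pace and stop on an object; the grip force is fixed at half the most. Time passes only in rows, so rows that repeat a pose let the fingers close, or fill a call up. It gives the time, the measured TCP pose, the force, the opening and the grip force at its end, in the units of the state.
- sense(): the state, without advancing time (a new reading comes with each control period).
- capture(name): name is "side" or "top" or "wrist"; returns a dict with "color" (384x512x3 uint8, red, green, blue), "mtx" (3x3 intrinsics, pixels), "world_to_cam" (4x4, takes a point from world to camera coordinates). Camera axes: x right, y up, looking along -z (the intrinsics and any distortion apply to the point x, -y, -z); pixel columns grow to the right and rows downward; lengths in m; the calibration is good to about 2 mm. A picture is of the moment at which its call begins. There is no depth.
- finish_job(): hands the job in; it is judged then, once.
Trained networks look in a picture, given as the dict that the camera call returned (one of the last four; its "shot" number tells which), for a name from the list of things; names that differ only in an ending like _2 or _b are one class to them, and where a whole thing is asked for, a point or a joint stands for the part that bears it (a point fixed in the world has none). Each returns a list of dicts, best first, with "conf" (0 to 1); they miss things now and then, are a little off and sometimes report something else, mostly with a low value. They report only what shows in the picture. A call takes as long as a camera call.
- search_frame(picture, label): "centre" ([column, row] in pixels, amid what is visible of it).
- regions_of(picture, label): "region" (384x512 bool, what is visible of it) and "centre" ([column, row] in pixels, amid what is visible of it).
The state is a dict: "time_s": time; "joints": joint angles; "joint_velocities": joint speeds; "effort": joint torques, N m; "tcp_pos": TCP position; "ee_rot": TCP orientation; "wrist_force": force on the tool from outside, world axes, zero at the start; "moment": the same for the moment, N m; "gripper_width": opening from 0.0 (shut) to 1.0 (fully open); "gripper_force": force on a finger pad.
Only numpy, scipy, OpenCV 4.12 (cv2) and the standard library are available. Lean on these libraries where they do the work, as an engineer would, in place of code of your own. Each camera call takes 0.05 s, during which the arm holds its last target. There are 200 camera calls.

## Working session

There is one attempt and no reset: what is moved stays moved. The work goes in short steps, Python scripts to look and compute and a shell command to move; the robot and the scene stay as the last step left them, time stands still between calls to the robot, and variables do not carry over. Pictures are saved under pics/ and viewed, at most 10 in all, crops included, and the job is handed in when it is done.

```bash
mkdir -p pics; cat > h.py <<'E'
from station import *
import numpy as np, cv2
def ray(p,uv):
    M=np.array(p["world_to_cam"]);K=np.array(p["mtx"])
    d=np.linalg.inv(K)@[uv[0],uv[1],1]; d=np.array([d[0],-d[1],-d[2]])
    R=M[:3,:3];return -R.T@M[:3,3],R.T@d
def atz(p,uv,z):
    o,d=ray(p,uv);return o+d*(z-o[2])/d[2]
def proj(p,X):
    M=np.array(p["world_to_cam"]);K=np.array(p["mtx"])
    c=M[:3,:3]@X+M[:3,3];q=K@[c[0],-c[1],-c[2]];return q[:2]/q[2]
E
python3 - <<'E'
from h import *
ps={n:capture(n) for n in("top","side")}
for n,p in ps.items():
    for l,z in (("crank_knob",.17),("lever_ball",.17),("tablet",.13),("stir_bar",.128),("tray",.02)):
        for r in search_frame(p,l)[:2]: print(n,l,round(r["conf"],2),np.round(r["centre"]),np.round(atz(p,r["centre"],z),3))
cv2.imwrite("pics/a.png",cv2.cvtColor(np.vstack([ps["top"]["color"],ps["side"]["color"]])[:, :],cv2.COLOR_RGB2BGR)[:768])
for n in ps: cv2.imwrite(f"pics/{n}.png",cv2.resize(cv2.cvtColor(ps[n]["color"],cv2.COLOR_RGB2BGR),(800,600),interpolation=cv2.INTER_CUBIC))
E
```

```text
top crank_knob 0.57 [334. 254.] [ 0.487 -0.107  0.17 ]
top lever_ball 0.76 [303. 176.] [ 0.601 -0.062  0.17 ]
top tablet 0.71 [320. 183.] [ 0.597 -0.093  0.13 ]
top stir_bar 0.4 [270. 225.] [ 0.531 -0.016  0.128]
top tray 0.92 [285. 237.] [ 0.516 -0.048  0.02 ]
side crank_knob 0.74 [363. 139.] [ 0.486 -0.097  0.17 ]
side lever_ball 0.88 [274. 121.] [ 0.626 -0.058  0.17 ]
side stir_bar 0.46 [313. 201.] [0.503 0.026 0.128]
side tray 0.57 [310. 204.] [ 0.543 -0.058  0.02 ]
```

View pics/top.png

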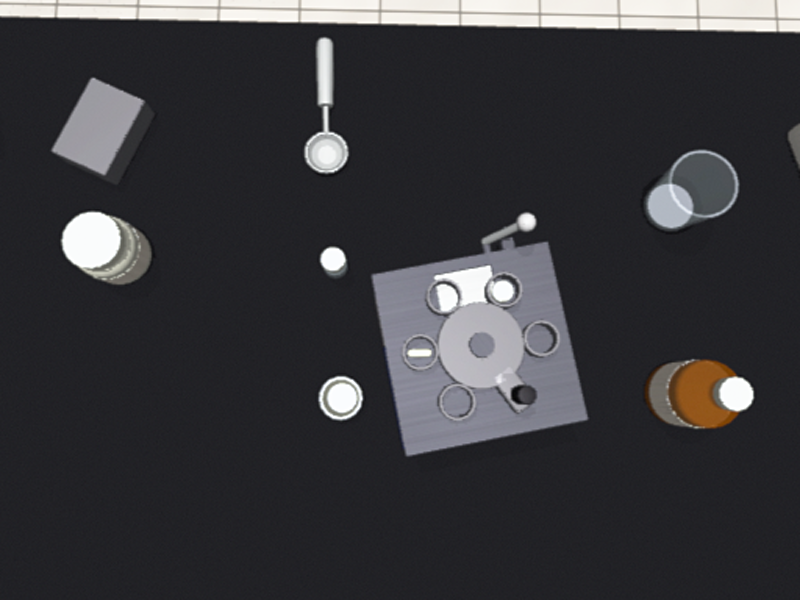

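View pics/side.png

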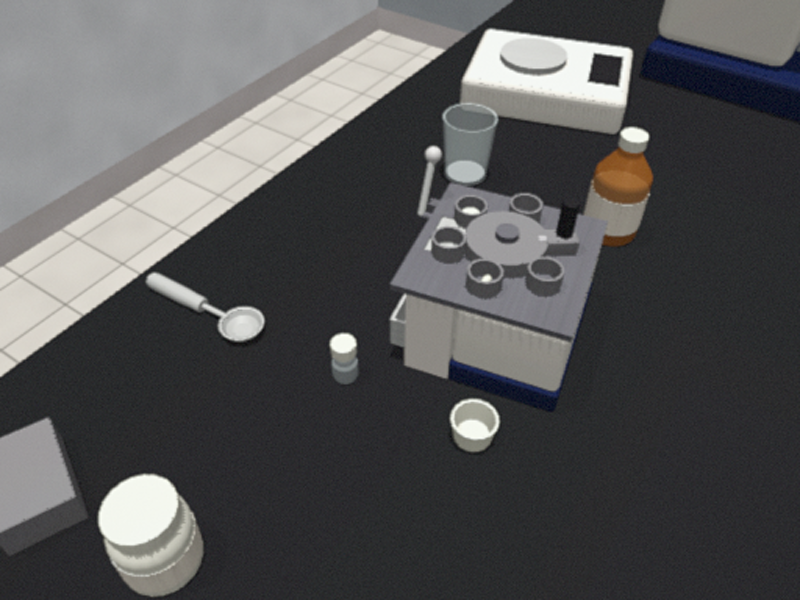

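```bash
python3 - <<'E'
from h import *
from scipy.optimize import least_squares
p=capture("top");s=capture("side");f=.64
c=[atz(p,np.array(q)*f,.12) for q in((374,275),(548,243),(587,419),(406,456))]
cs=[atz(s,np.array(q)*f,.12) for q in((452,187),(606,218),(562,327),(395,284))]
print(np.round(c,3),np.round(cs,3))
for C in(c,cs): print("centre",np.round(np.mean(C,0),4))
e=[c[0]-c[1],c[1]-c[2],c[3]-c[2],c[0]-c[3]];print([(round(np.degrees(np.arctan2(v[1],v[0])),1),round(np.linalg.norm(v),3)) for v in e])
for n,q,z in(("axis",(482,345),.14),("knob",(525,394),.183),("tab",(503,290),.13),("tabsleeve",(504,290),.142),("bar",(419,352),.128),("flap",(465,287),.12),("ball",(526,222),.174)): print(n,np.round(atz(p,np.array(q)*f,z),4))
for n,q,z in(("axis",(507,235),.14),("knobtop",(570,203),.183),("ball",(433,154),.174)): print("side",n,np.round(atz(s,np.array(q)*f,z),4))
cr=p["color"][150:300,230:390];cv2.imwrite("pics/c.png",cv2.resize(cv2.cvtColor(cr,cv2.COLOR_RGB2BGR),None,fx=4,fy=4,interpolation=cv2.INTER_CUBIC))
E
```

```text
[[ 0.608  0.033  0.12 ]
 [ 0.644 -0.145  0.12 ]
 [ 0.466 -0.181  0.12 ]
 [ 0.428 -0.001  0.12 ]] [[ 0.638 -0.134  0.12 ]
 [ 0.468 -0.182  0.12 ]
 [ 0.441 -0.005  0.12 ]
 [ 0.603  0.036  0.12 ]]
centre [ 0.5368 -0.0738  0.12  ]
centre [ 0.5374 -0.0712  0.12  ]
[(np.float64(101.4), np.float64(0.182)), (np.float64(11.3), np.float64(0.182)), (np.float64(101.8), np.float64(0.184)), (np.float64(10.8), np.float64(0.183))]
axis [ 0.5371 -0.0741  0.14  ]
knob [ 0.4901 -0.1072  0.183 ]
tab [ 0.5933 -0.0969  0.13  ]
tabsleeve [ 0.5915 -0.0959  0.142 ]
bar [ 0.5303 -0.013   0.128 ]
flap [ 0.5973 -0.0598  0.12  ]
ball [ 0.6526 -0.1121  0.174 ]
side axis [ 0.5365 -0.0718  0.14  ]
side knobtop [ 0.4883 -0.1027  0.183 ]
side ball [ 0.6514 -0.1097  0.174 ]
```

View pics/c.png

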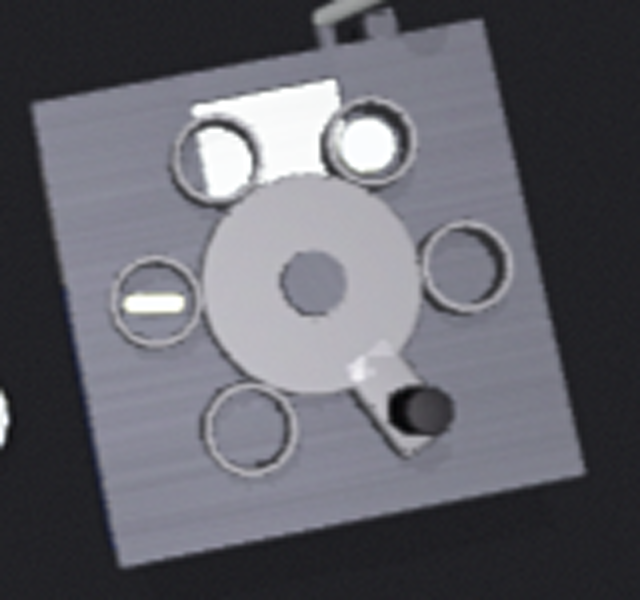

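```bash
python3 -c "
from h import *
s=sense();print(s['time_s'],np.round(s['ee_rot'],3),s['tcp_pos'],s['gripper_width'])"
```

```text
0.7 [[ 0.962 -0.272 -0.   ]
 [-0.272 -0.962  0.   ]
 [-0.    -0.    -1.   ]] [0.17016033 0.60137617 0.1919954 ] 0.9992577148601133
```

```bash
python3 -m pendant '[{"z":0.2,"claw":1},{"x":0.1,"y":-0.2,"z":0.44,"rz":-0.05,"claw":1},{"x":0.2,"y":-0.4,"z":0.44,"rz":-0.1,"claw":0.6},{"x":0.3,"y":-0.6,"z":0.44,"rz":-0.15,"claw":0.4},{"x":0.4,"y":-0.8,"z":0.44,"rz":-0.2,"claw":0.4},{"x":0.44,"y":-0.96,"z":0.44,"rz":-0.2,"claw":0.4},{"x":0.44,"y":-0.96,"z":0.44,"rz":-0.2,"claw":0.4},{"x":0.44,"y":-0.96,"z":0.44,"rz":-0.2,"claw":0.4}]'
python3 -m pendant '[{"x":0.1,"y":-0.2,"z":0,"rz":-0.05,"claw":0.4},{"x":0.2,"y":-0.4,"z":0,"rz":-0.1,"claw":0.4},{"x":0.3,"y":-0.6,"z":0,"rz":-0.15,"claw":0.4},{"x":0.4,"y":-0.8,"z":0,"rz":-0.2,"claw":0.4},{"x":0.44,"y":-0.96,"z":0,"rz":-0.2,"claw":0.4},{"x":0.44,"y":-0.96,"rz":-0.2,"claw":0.4},{"x":0.44,"y":-0.96,"rz":-0.2,"claw":0.4},{"x":0.44,"y":-0.96,"rz":-0.2,"claw":0.4}]'
```

```text
$[0]: bad value
$[0]: bad value
```

```bash
python3 -m pendant '[{"x":0,"y":0,"z":0.2,"rx":0,"ry":0,"rz":0,"claw":1},{"x":0.1,"y":-0.2,"z":0.44,"rx":0,"ry":0,"rz":-0.05,"claw":1},{"x":0.2,"y":-0.4,"z":0.44,"rx":0,"ry":0,"rz":-0.1,"claw":0.6},{"x":0.3,"y":-0.6,"z":0.44,"rx":0,"ry":0,"rz":-0.15,"claw":0.4},{"x":0.4,"y":-0.8,"z":0.44,"rx":0,"ry":0,"rz":-0.2,"claw":0.4},{"x":0.44,"y":-0.96,"z":0.44,"rx":0,"ry":0,"rz":-0.2,"claw":0.4},{"x":0.44,"y":-0.96,"z":0.44,"rx":0,"ry":0,"rz":-0.2,"claw":0.4},{"x":0.44,"y":-0.96,"z":0.44,"rx":0,"ry":0,"rz":-0.2,"claw":0.4}]'
```

```text
time_s: 1.7
tcp_pos: [0.2802, 0.3617, 0.3023]
ee_rot: [[0.618, -0.786, 0.0], [-0.786, -0.618, 0.001], [-0.001, -0.001, -1.0]]
wrist_force: [-0.3, 0.5, -0.3]
gripper_width: 0.434
gripper_force: 0.0
```

```bash
python3 -m pendant '[{"x":0.1,"y":-0.2,"z":0,"rx":0,"ry":0,"rz":-0.05,"claw":0.4},{"x":0.2,"y":-0.4,"z":0,"rx":0,"ry":0,"rz":-0.1,"claw":0.4},{"x":0.3,"y":-0.6,"z":0,"rx":0,"ry":0,"rz":-0.15,"claw":0.4},{"x":0.4,"y":-0.8,"z":0,"rx":0,"ry":0,"rz":-0.2,"claw":0.4},{"x":0.44,"y":-0.96,"z":0,"rx":0,"ry":0,"rz":-0.25,"claw":0.4},{"x":0.44,"y":-0.96,"z":0,"rx":0,"ry":0,"rz":-0.25,"claw":0.4},{"x":0.44,"y":-0.96,"z":0,"rx":0,"ry":0,"rz":-0.25,"claw":0.4},{"x":0.44,"y":-0.96,"z":0,"rx":0,"ry":0,"rz":-0.25,"claw":0.4}]'
python3 -m pendant '[{"x":0.1,"y":-0.2,"z":0,"rx":0,"ry":0,"rz":-0.05,"claw":0.4},{"x":0.2,"y":-0.4,"z":0,"rx":0,"ry":0,"rz":-0.1,"claw":0.4},{"x":0.3,"y":-0.6,"z":0,"rx":0,"ry":0,"rz":-0.15,"claw":0.4},{"x":0.4,"y":-0.8,"z":-0.1,"rx":0,"ry":0,"rz":-0.2,"claw":0.4},{"x":0.4,"y":-0.92,"z":-0.2,"rx":0,"ry":0,"rz":-0.24,"claw":0.4},{"x":0.4,"y":-0.92,"z":-0.2,"rx":0,"ry":0,"rz":-0.24,"claw":0.4},{"x":0.4,"y":-0.92,"z":-0.2,"rx":0,"ry":0,"rz":-0.24,"claw":0.4},{"x":0.4,"y":-0.92,"z":-0.2,"rx":0,"ry":0,"rz":-0.24,"claw":0.4}]'
python3 - <<'E'
from h import *
p=capture("wrist");t=capture("top")
for l,z in (("crank_knob",.175),("lever_ball",.174),("tablet",.13),("stir_bar",.128)):
  for q,n in((p,"w"),(t,"t")):
    for r in search_frame(q,l)[:1]: print(n,l,round(r["conf"],2),np.round(r["centre"]),np.round(atz(q,r["centre"],z),4))
print(proj(p,np.array([.489,-.109,.183])),proj(p,np.array([.537,-.073,.14])))
cv2.imwrite("pics/w1.png",cv2.cvtColor(p["color"],cv2.COLOR_RGB2BGR))
E
```

```text
time_s: 2.7
tcp_pos: [0.3902, 0.1226, 0.3018]
ee_rot: [[-0.116, -0.993, -0.0], [-0.993, 0.116, -0.0], [0.0, 0.0, -1.0]]
wrist_force: [0.2, 0.2, -0.3]
gripper_width: 0.403
gripper_force: 0.0
time_s: 3.7
tcp_pos: [0.4909, -0.1074, 0.2532]
ee_rot: [[-0.764, -0.645, 0.003], [-0.645, 0.764, 0.0], [-0.002, -0.002, -1.0]]
wrist_force: [-0.8, -0.5, 0.3]
gripper_width: 0.396
gripper_force: 0.0
w lever_ball 0.7 [230. 273.] [ 0.5651 -0.0765  0.174 ]
t lever_ball 0.93 [306. 176.] [ 0.6011 -0.0654  0.174 ]
t tablet 0.43 [319. 186.] [ 0.5923 -0.0924  0.13  ]
[257.42758207 191.92170318] [254.03219812 237.5199684 ]
```

View pics/w1.png

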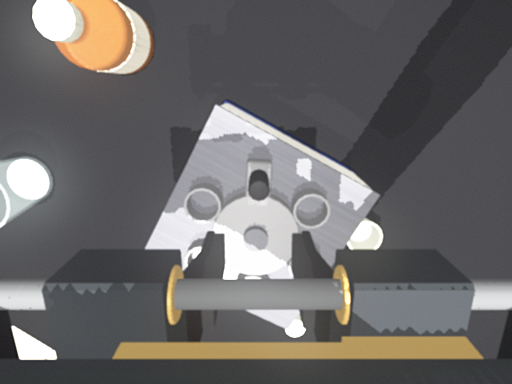

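```bash
python3 -m pendant '[{"x":-0.008,"y":-0.006,"z":-0.1,"rx":0,"ry":0,"rz":0,"claw":0.4},{"x":-0.008,"y":-0.006,"z":-0.2,"rx":0,"ry":0,"rz":0,"claw":0.4},{"x":-0.008,"y":-0.006,"z":-0.3,"rx":0,"ry":0,"rz":0,"claw":0.4},{"x":-0.008,"y":-0.006,"z":-0.4,"rx":0,"ry":0,"rz":0,"claw":0.4},{"x":-0.008,"y":-0.006,"z":-0.4,"rx":0,"ry":0,"rz":0,"claw":0.25},{"x":-0.008,"y":-0.006,"z":-0.4,"rx":0,"ry":0,"rz":0,"claw":0.25},{"x":-0.008,"y":-0.006,"z":-0.4,"rx":0,"ry":0,"rz":0,"claw":0.25},{"x":-0.008,"y":-0.006,"z":-0.4,"rx":0,"ry":0,"rz":0,"claw":0.25}]'
```

```text
time_s: 5.2
tcp_pos: [0.4887, -0.1101, 0.1528]
ee_rot: [[-0.766, -0.643, 0.002], [-0.643, 0.766, 0.0], [-0.001, -0.001, -1.0]]
wrist_force: [0.4, 0.1, 0.0]
gripper_width: 0.252
gripper_force: 0.0
```

```bash
python3 -m pendant '[{"x":0.016,"y":-0.016,"z":0,"rx":0,"ry":0,"rz":0,"claw":0.25},{"x":0.033,"y":-0.03,"z":0,"rx":0,"ry":0,"rz":0,"claw":0.25},{"x":0.052,"y":-0.045,"z":0,"rx":0,"ry":0,"rz":0,"claw":0.25},{"x":0.072,"y":-0.059,"z":0,"rx":0,"ry":0,"rz":0,"claw":0.25},{"x":0.096,"y":-0.071,"z":0,"rx":0,"ry":0,"rz":0,"claw":0.25},{"x":0.12,"y":-0.083,"z":0,"rx":0,"ry":0,"rz":0,"claw":0.25},{"x":0.12,"y":-0.083,"z":0,"rx":0,"ry":0,"rz":0,"claw":0.25},{"x":0.12,"y":-0.083,"z":0,"rx":0,"ry":0,"rz":0,"claw":0.25}]'
python3 - <<'E'
from h import *
p=capture("top");s=capture("side")
for n,q in(("top",p),("side",s)):
  for r in search_frame(q,"tablet")[:1]: print(n,round(r["conf"],2),np.round(r["centre"]),np.round(atz(q,r["centre"],.13),4))
a=p["color"][140:300,230:390];b=s["color"][80:240,230:390]
cv2.imwrite("pics/d.png",cv2.resize(cv2.cvtColor(np.hstack([a,b]),cv2.COLOR_RGB2BGR),None,fx=2.5,fy=2.5,interpolation=cv2.INTER_CUBIC))
E
```

```text
time_s: 6.2
tcp_pos: [0.5194, -0.1317, 0.1527]
ee_rot: [[-0.766, -0.643, 0.003], [-0.643, 0.766, -0.001], [-0.001, -0.003, -1.0]]
wrist_force: [0.3, -2.2, 4.2]
gripper_width: 0.251
gripper_force: 2.2
side 0.63 [294. 142.] [ 0.5932 -0.0734  0.13  ]
```

View pics/d.png

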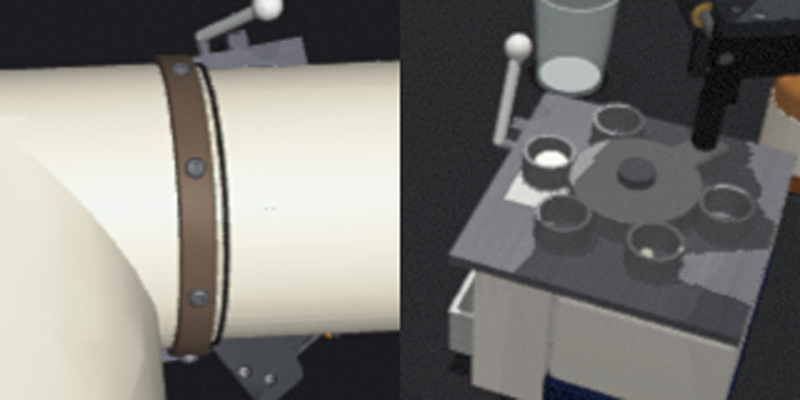

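```bash
python3 -m pendant '[{"x":0,"y":0,"z":0,"rx":0,"ry":0,"rz":0,"claw":0.35},{"x":0,"y":0,"z":0,"rx":0,"ry":0,"rz":0,"claw":0.35},{"x":0,"y":0,"z":0.2,"rx":0,"ry":0,"rz":0,"claw":0.35},{"x":0,"y":0,"z":0.4,"rx":0,"ry":0,"rz":0,"claw":0.35},{"x":0.2,"y":-0.03,"z":0.4,"rx":0,"ry":0,"rz":-0.05,"claw":0},{"x":0.4,"y":-0.06,"z":0.4,"rx":0,"ry":0,"rz":-0.1,"claw":0},{"x":0.557,"y":-0.066,"z":0.4,"rx":0,"ry":0,"rz":-0.16,"claw":0},{"x":0.557,"y":-0.066,"z":0.4,"rx":0,"ry":0,"rz":-0.16,"claw":0}]'
python3 - <<'E'
from h import *
w=capture("wrist");s=capture("side")
for n,q in(("w",w),("side",s)):
  for l,z in(("tablet",.13),("crank_knob",.165),("lever_ball",.174)):
    for r in search_frame(q,l)[:1]: print(n,l,round(r["conf"],2),np.round(r["centre"]),np.round(atz(q,r["centre"],z),4))
h=np.array([.596,-.0615,.12])
print("hole px side",proj(s,h),"wrist",proj(w,h))
im=s["color"].copy()
ex=np.array([.9816,.1908,0]);ey=np.array([-.1908,.9816,0])
for q in(s,w):
  im=q["color"]
  pts=np.int32([proj(q,h+a*.02*ex+b*.03*ey) for a,b in((1,1),(1,-1),(-1,-1),(-1,1))])
  cv2.polylines(im,[pts],True,(255,0,0),1)
b=s["color"][80:240,230:390];b=cv2.resize(b,(384,384),interpolation=cv2.INTER_CUBIC)
w2=w["color"][:,64:464]
cv2.imwrite("pics/e.png",cv2.cvtColor(np.hstack([w2,b]),cv2.COLOR_RGB2BGR))
E
```

```text
time_s: 7.4
tcp_pos: [0.6582, -0.1463, 0.2474]
ee_rot: [[-0.981, -0.194, -0.006], [-0.194, 0.981, 0.002], [0.006, 0.003, -1.0]]
wrist_force: [-1.3, -0.0, -0.0]
gripper_width: 0.032
gripper_force: 0.0
w tablet 0.57 [356. 132.] [ 0.5957 -0.0677  0.13  ]
w crank_knob 0.67 [321.  11.] [ 0.5146 -0.1283  0.165 ]
w lever_ball 0.79 [333. 142.] [ 0.6044 -0.0969  0.174 ]
side tablet 0.65 [272. 128.] [ 0.6441 -0.083   0.13  ]
side crank_knob 0.64 [355. 127.] [ 0.5119 -0.1247  0.165 ]
side lever_ball 0.67 [276. 128.] [ 0.6098 -0.0377  0.174 ]
hole px side [288.65831234 149.72950648] wrist [359.79931701 131.99061179]
```

View pics/e.png

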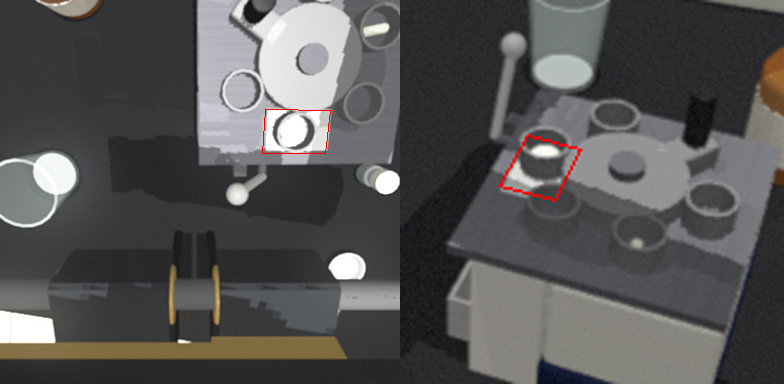

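```bash
python3 -m pendant '[{"x":0.002,"y":-0.012,"z":-0.1,"rx":0,"ry":0,"rz":0,"claw":0},{"x":0.002,"y":-0.012,"z":-0.2,"rx":0,"ry":0,"rz":0,"claw":0},{"x":0.002,"y":-0.012,"z":-0.28,"rx":0,"ry":0,"rz":0,"claw":0},{"x":0.002,"y":-0.012,"z":-0.35,"rx":0,"ry":0,"rz":0,"claw":0},{"x":0.002,"y":-0.012,"z":-0.35,"rx":0,"ry":0,"rz":0,"claw":0},{"x":0.002,"y":-0.012,"z":-0.35,"rx":0,"ry":0,"rz":0,"claw":0},{"x":0.002,"y":-0.012,"z":-0.35,"rx":0,"ry":0,"rz":0,"claw":0},{"x":0.002,"y":-0.012,"z":-0.35,"rx":0,"ry":0,"rz":0,"claw":0}]'
python3 - <<'E'
from h import *
w=capture("wrist");s=capture("side")
print(proj(w,np.array([.652,-.1138,.174])))
b=s["color"][60:220,220:380];b=cv2.resize(b,(384,384),interpolation=cv2.INTER_CUBIC)
cv2.imwrite("pics/f.png",cv2.cvtColor(np.hstack([w["color"][:,64:464],b]),cv2.COLOR_RGB2BGR))
E
```

```text
time_s: 8.8
tcp_pos: [0.6583, -0.1504, 0.1652]
ee_rot: [[-0.981, -0.194, 0.001], [-0.194, 0.981, -0.0], [-0.001, -0.0, -1.0]]
wrist_force: [0.2, 0.2, -0.5]
gripper_width: 0.008
gripper_force: 0.0
[321.27699513 236.8287797 ]
```

View pics/f.png

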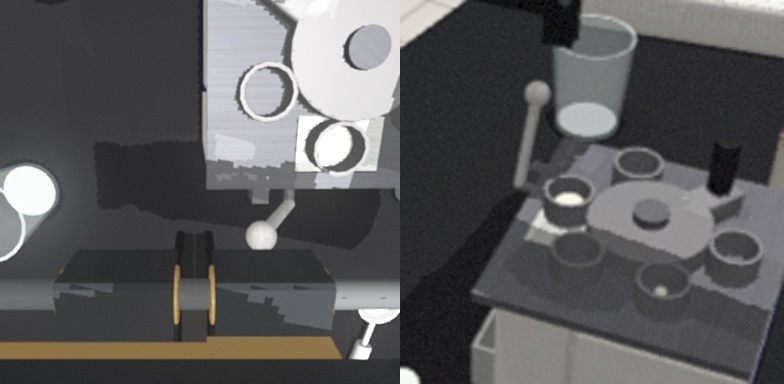

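```bash
python3 -m pendant '[{"x":-0.007,"y":0.036,"z":-0.02,"rx":0,"ry":0,"rz":0,"claw":0},{"x":-0.016,"y":0.08,"z":-0.02,"rx":0,"ry":0,"rz":0,"claw":0},{"x":-0.025,"y":0.13,"z":-0.02,"rx":0,"ry":0,"rz":0,"claw":0},{"x":-0.035,"y":0.18,"z":-0.02,"rx":0,"ry":0,"rz":0,"claw":0},{"x":-0.045,"y":0.23,"z":-0.02,"rx":0,"ry":0,"rz":0,"claw":0},{"x":-0.055,"y":0.28,"z":-0.02,"rx":0,"ry":0,"rz":0,"claw":0},{"x":-0.062,"y":0.318,"z":-0.02,"rx":0,"ry":0,"rz":0,"claw":0},{"x":-0.062,"y":0.318,"z":-0.02,"rx":0,"ry":0,"rz":0,"claw":0}]'
python3 - <<'E'
from h import *
w=capture("wrist");s=capture("side")
b=s["color"][60:220,220:380];b=cv2.resize(b,(384,384),interpolation=cv2.INTER_CUBIC)
cv2.imwrite("pics/g.png",cv2.cvtColor(np.hstack([w["color"][:,64:464],b]),cv2.COLOR_RGB2BGR))
E
```

```text
time_s: 9.9
tcp_pos: [0.6424, -0.0701, 0.1596]
ee_rot: [[-0.981, -0.195, 0.0], [-0.195, 0.981, -0.0], [-0.0, -0.0, -1.0]]
wrist_force: [0.6, 0.3, -0.3]
gripper_width: 0.004
gripper_force: 0.0
```

View pics/g.png

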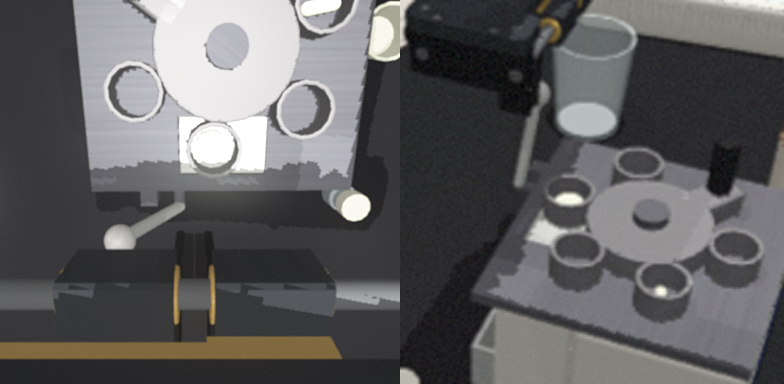

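```bash
python3 - <<'E'
from h import *
w=capture("wrist");s=capture("side");t=np.array(sense()["tcp_pos"])
print("tcp px",proj(w,t),proj(s,t))
# ball: wrist now (184,239); side earlier crop (538,94)->; top earlier (526,222)*.64
o1,d1=ray(w,(184,239)); o2,d2=ray(s,((538-400)/2.4+220,94/2.4+60))
T=capture("top");o3,d3=ray(T,(526*.64,222*.64))
def tri(L):
    A=0;b=0
    for o,d in L:
        d=d/np.linalg.norm(d);P=np.eye(3)-np.outer(d,d);A=A+P;b=b+P@o
    return np.linalg.solve(A,b)
for L in([(o1,d1),(o2,d2)],[(o3,d3),(o2,d2)],[(o1,d1),(o3,d3)],[(o1,d1),(o2,d2),(o3,d3)]): print(np.round(tri(L),4))
E
```

```text
tcp px [257.80401658 229.17558146] [269.16547417 118.40049694]
[ 0.6525 -0.1132  0.1703]
[ 0.653  -0.113   0.1704]
[ 0.6546 -0.1138  0.1658]
[ 0.6529 -0.1132  0.1701]
```

```bash
python3 - <<'E'
from h import *
s=capture("side");t=np.array(sense()["tcp_pos"])
b=s["color"][60:180,200:320].astype(float);b=np.uint8(255*(b/255)**.45)
b=cv2.resize(b,(600,600),interpolation=cv2.INTER_CUBIC)
for X,c in((t,(255,0,0)),(t+[0,0,.05],(0,255,0)),(np.array([.653,-.1132,.170]),(0,0,255))):
    u=(proj(s,X)-[200,60])*5;cv2.circle(b,tuple(int(v) for v in u),3,c,-1)
cv2.imwrite("pics/i.png",cv2.cvtColor(b,cv2.COLOR_RGB2BGR))
E
```

```text
(no output)
```

View pics/i.png

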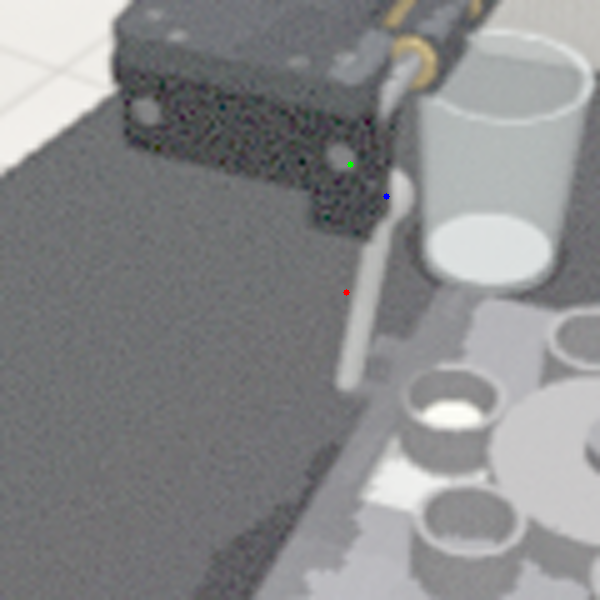

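```bash
python3 -m pendant '[{"x":0,"y":0,"z":0.16,"rx":0,"ry":0,"rz":0,"claw":0},{"x":0,"y":0,"z":0.16,"rx":0,"ry":0,"rz":0,"claw":0},{"x":0.03,"y":-0.16,"z":0.16,"rx":0,"ry":0,"rz":0,"claw":0},{"x":0.062,"y":-0.328,"z":0.16,"rx":0,"ry":0,"rz":0,"claw":0},{"x":0.062,"y":-0.328,"z":0.1,"rx":0,"ry":0,"rz":0,"claw":0},{"x":0.062,"y":-0.328,"z":0,"rx":0,"ry":0,"rz":0,"claw":0},{"x":0.062,"y":-0.328,"z":-0.088,"rx":0,"ry":0,"rz":0,"claw":0},{"x":0.062,"y":-0.328,"z":-0.088,"rx":0,"ry":0,"rz":0,"claw":0}]'
python3 -m pendant '[{"x":-0.007,"y":0.036,"z":0,"rx":0,"ry":0,"rz":0,"claw":0},{"x":-0.016,"y":0.08,"z":0,"rx":0,"ry":0,"rz":0,"claw":0},{"x":-0.02,"y":0.1,"z":0,"rx":0,"ry":0,"rz":0,"claw":0},{"x":-0.025,"y":0.13,"z":0,"rx":0,"ry":0,"rz":0,"claw":0},{"x":-0.03,"y":0.15,"z":0,"rx":0,"ry":0,"rz":0,"claw":0},{"x":-0.035,"y":0.18,"z":0,"rx":0,"ry":0,"rz":0,"claw":0},{"x":-0.035,"y":0.18,"z":0,"rx":0,"ry":0,"rz":0,"claw":0},{"x":-0.035,"y":0.18,"z":0,"rx":0,"ry":0,"rz":0,"claw":0}]'
```

```text
time_s: 11.2
tcp_pos: [0.6559, -0.1521, 0.1343]
ee_rot: [[-0.981, -0.194, -0.006], [-0.194, 0.981, 0.001], [0.006, 0.002, -1.0]]
wrist_force: [-0.0, 0.8, 0.1]
gripper_width: 0.007
gripper_force: 0.0
time_s: 12.2
tcp_pos: [0.6486, -0.1073, 0.1366]
ee_rot: [[-0.981, -0.194, -0.002], [-0.194, 0.981, 0.001], [0.001, 0.001, -1.0]]
wrist_force: [0.7, -0.0, -0.1]
gripper_width: 0.005
gripper_force: 0.0
```

```bash
python3 - <<'E'
from h import *
w=capture("wrist");s=capture("side");st=sense();t=np.array(st["tcp_pos"])
print(st["wrist_force"],"tcp px",proj(w,t),proj(s,t),"ball0 px",proj(w,np.array([.653,-.1132,.170])),proj(s,np.array([.653,-.1132,.170])))
for q in(w,s):
  for r in search_frame(q,"lever_ball")[:3]: print(round(r["conf"],2),np.round(r["centre"]))
a=s["color"][70:150,230:310].astype(float);a=np.uint8(255*(a/255)**.45)
a=cv2.resize(a,(384,384),interpolation=cv2.INTER_CUBIC)
cv2.imwrite("pics/j.png",cv2.cvtColor(np.hstack([w["color"][:,64:464],a]),cv2.COLOR_RGB2BGR))
E
```

```text
[-0.12554117  0.69398876  0.03502815] tcp px [257.74249888 229.61868227] [276.84050472 117.36537177] ball0 px [245.70473461 260.08289052] [277.29120448  99.2444178 ]
0.61 [273. 125.]
```

View pics/j.png

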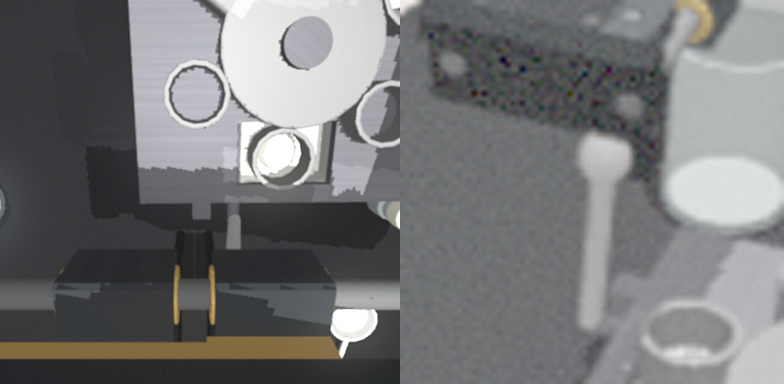

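```bash
python3 -m pendant '[{"x":-0.004,"y":0.02,"z":0,"rx":0,"ry":0,"rz":0,"claw":0},{"x":-0.008,"y":0.04,"z":0,"rx":0,"ry":0,"rz":0,"claw":0},{"x":-0.012,"y":0.06,"z":0,"rx":0,"ry":0,"rz":0,"claw":0},{"x":-0.016,"y":0.08,"z":0,"rx":0,"ry":0,"rz":0,"claw":0},{"x":-0.02,"y":0.1,"z":0,"rx":0,"ry":0,"rz":0,"claw":0},{"x":-0.024,"y":0.12,"z":0,"rx":0,"ry":0,"rz":0,"claw":0},{"x":-0.027,"y":0.138,"z":0,"rx":0,"ry":0,"rz":0,"claw":0},{"x":-0.027,"y":0.138,"z":0,"rx":0,"ry":0,"rz":0,"claw":0}]'
cat > chk.py <<'E'
from h import *
w=capture("wrist");s=capture("side");T=capture("top");st=sense()
print(st["time_s"],np.round(st["tcp_pos"],4),np.round(st["wrist_force"],1))
for n,q in(("w",w),("s",s),("t",T)):
  for l,z in(("lever_ball",.17),("tablet",.13),("stir_bar",.128)):
    for r in regions_of(q,l)[:2]: print(n,l,round(r["conf"],2),np.round(r["centre"]),"area",r["region"].sum(),"brightness",round(q["color"][r["region"]].mean()),np.round(atz(q,r["centre"],z),3), "z.01:",np.round(atz(q,r["centre"],.013),3))
  g=q["color"].mean(2);u=proj(q,np.array([.5957,-.0655,.13])).astype(int);print(n,"px at tablet",u,g[max(u[1]-2,0):u[1]+3,u[0]-2:u[0]+3].mean())
E
python3 chk.py
```

```text
time_s: 13.4
tcp_pos: [0.6421, -0.0728, 0.1371]
ee_rot: [[-0.981, -0.195, -0.001], [-0.195, 0.981, 0.0], [0.001, 0.001, -1.0]]
wrist_force: [-0.3, -0.4, -0.5]
gripper_width: 0.004
gripper_force: 0.0
13.55 [ 0.6425 -0.0731  0.1376] [ 0.  -0.4 -0.2]
w lever_ball 0.58 [265. 161.] area 2888 brightness 183 [ 0.593 -0.08   0.17 ] z.01: [ 0.624 -0.07   0.013]
w tablet 0.76 [334. 131.] area 134 brightness 209 [ 0.576 -0.041  0.13 ] z.01: [ 0.584 -0.013  0.013]
w tablet 0.74 [266. 158.] area 2867 brightness 184 [ 0.599 -0.077  0.13 ] z.01: [ 0.621 -0.07   0.013]
w stir_bar 0.53 [400.   3.] area 285 brightness 236 [ 0.504 -0.023  0.128] z.01: [0.471 0.014 0.013]
w stir_bar 0.17 [266. 160.] area 2865 brightness 182 [ 0.601 -0.076  0.128] z.01: [ 0.623 -0.069  0.013]
w px at tablet [285 156] 233.37333333333336
s lever_ball 0.85 [269. 129.] area 265 brightness 116 [ 0.621 -0.036  0.17 ] z.01: [ 0.726 -0.21   0.013]
s px at tablet [290 143] 128.10666666666665
t lever_ball 0.97 [304. 182.] area 375 brightness 125 [ 0.592 -0.064  0.17 ] z.01: [ 0.616 -0.084  0.013]
t stir_bar 0.47 [273. 241.] area 77 brightness 207 [ 0.507 -0.02   0.128] z.01: [ 0.509 -0.027  0.013]
t px at tablet [301 183] 147.42666666666668
```

```bash
python3 -m pendant '[{"x":-0.001,"y":0.008,"z":0,"rx":0,"ry":0,"rz":0,"claw":0},{"x":-0.003,"y":0.016,"z":0,"rx":0,"ry":0,"rz":0,"claw":0},{"x":-0.005,"y":0.024,"z":0,"rx":0,"ry":0,"rz":0,"claw":0},{"x":-0.006,"y":0.031,"z":0,"rx":0,"ry":0,"rz":0,"claw":0},{"x":-0.006,"y":0.031,"z":0,"rx":0,"ry":0,"rz":0,"claw":0},{"x":-0.006,"y":0.031,"z":0,"rx":0,"ry":0,"rz":0,"claw":0},{"x":-0.006,"y":0.031,"z":0,"rx":0,"ry":0,"rz":0,"claw":0},{"x":-0.006,"y":0.031,"z":0,"rx":0,"ry":0,"rz":0,"claw":0}]'
python3 chk.py
```

```text
time_s: 15.0
tcp_pos: [0.6409, -0.0655, 0.1376]
ee_rot: [[-0.981, -0.194, 0.0], [-0.194, 0.981, 0.0], [-0.0, 0.0, -1.0]]
wrist_force: [-0.1, -2.4, -1.5]
gripper_width: 0.004
gripper_force: 0.5
15.15 [ 0.6409 -0.0656  0.1376] [-0.4 -1.2 -0.3]
w lever_ball 0.76 [251. 160.] area 2705 brightness 176 [ 0.593 -0.079  0.17 ] z.01: [ 0.625 -0.076  0.013]
w lever_ball 0.31 [262. 134.] area 38084 brightness 163 [ 0.58  -0.076  0.17 ] z.01: [ 0.599 -0.071  0.013]
w px at tablet [273 155] 213.3466666666667
s lever_ball 0.79 [269. 128.] area 227 brightness 117 [ 0.621 -0.036  0.17 ] z.01: [ 0.726 -0.21   0.013]
s px at tablet [290 143] 123.37333333333332
t lever_ball 0.89 [305. 182.] area 281 brightness 115 [ 0.592 -0.065  0.17 ] z.01: [ 0.616 -0.086  0.013]
t stir_bar 0.46 [273. 240.] area 51 brightness 230 [ 0.508 -0.021  0.128] z.01: [ 0.511 -0.028  0.013]
t px at tablet [301 183] 134.54666666666668
```

```bash
python3 -m pendant '[{"x":0.01,"y":-0.06,"z":0,"rx":0,"ry":0,"rz":0,"claw":0},{"x":0.03,"y":-0.16,"z":0,"rx":0,"ry":0,"rz":0,"claw":0},{"x":0.03,"y":-0.16,"z":0.1,"rx":0,"ry":0,"rz":0,"claw":0},{"x":0.03,"y":-0.16,"z":0.3,"rx":0,"ry":0,"rz":0,"claw":0},{"x":0.0,"y":-0.3,"z":0.5,"rx":0,"ry":0,"rz":0,"claw":0},{"x":0.0,"y":-0.4,"z":0.6,"rx":0,"ry":0,"rz":0,"claw":0},{"x":0.0,"y":-0.4,"z":0.6,"rx":0,"ry":0,"rz":0,"claw":0},{"x":0.0,"y":-0.4,"z":0.6,"rx":0,"ry":0,"rz":0,"claw":0}]'
cat >> chk.py <<'E'
h=np.array([.596,-.0615,.12]);ex=np.array([.9816,.1908,0]);ey=np.array([-.1908,.9816,0])
for n,q in(("w",w),("t",T),("s",s)):
  print(n)
  for a in(.015,.005,-.005,-.015): print([int(q["color"].mean(2)[int(v),int(u)]) if 0<=v<384 and 0<=u<512 else -1 for u,v in(proj(q,h+a*ex+b*ey) for b in np.arange(-.04,.041,.005))])
E
python3 chk.py
```

```text
time_s: 16.6
tcp_pos: [0.6405, -0.1656, 0.2861]
ee_rot: [[-0.981, -0.194, -0.002], [-0.194, 0.981, 0.001], [0.002, 0.001, -1.0]]
wrist_force: [-0.6, -0.5, 0.2]
gripper_width: 0.008
gripper_force: 0.0
16.75 [ 0.6405 -0.1649  0.2858] [ 0.8 -0.6  0.5]
w lever_ball 0.61 [348. 190.] area 991 brightness 187 [ 0.633 -0.08   0.17 ] z.01: [ 0.671 -0.028  0.013]
w tablet 0.43 [331.  42.] area 555 brightness 72 [ 0.504 -0.122  0.13 ] z.01: [ 0.486 -0.102  0.013]
w stir_bar 0.72 [431.  61.] area 133 brightness 238 [ 0.502 -0.023  0.128] z.01: [0.483 0.029 0.013]
w stir_bar 0.33 [331.  88.] area 21277 brightness 152 [ 0.545 -0.112  0.128] z.01: [ 0.541 -0.088  0.013]
w px at tablet [361 147] 236.2266666666667
s lever_ball 0.54 [269. 133.] area 224 brightness 126 [ 0.615 -0.027  0.17 ] z.01: [ 0.718 -0.197  0.013]
s px at tablet [290 143] 119.06666666666666
t px at tablet [301 183] 220.49333333333337
w
[127, 127, 122, 255, 158, 133, 221, 111, 84, 86, 109, 144, 138, 130, 67, 118, 116]
[127, 126, 127, 254, 107, 238, 168, 236, 236, 236, 189, 80, 160, 126, 70, 119, 119]
[154, 135, 190, 236, 84, 173, 194, 234, 234, 232, 201, 95, 189, 122, 66, 117, 114]
[206, 205, 197, 245, 214, 224, 79, 164, 231, 224, 192, 212, 216, 227, 63, 114, 82]
t
[223, 223, 222, 222, 221, 221, 221, 220, 219, 219, 219, 218, 218, 217, 211, 214, 212]
[222, 223, 223, 221, 221, 220, 220, 220, 219, 219, 218, 218, 218, 217, 205, 215, 213]
[222, 222, 223, 222, 221, 221, 221, 221, 221, 219, 219, 218, 218, 218, 216, 215, 214]
[223, 223, 223, 223, 222, 221, 221, 220, 221, 220, 219, 219, 219, 218, 217, 211, 214]
s
[142, 70, 68, 69, 67, 89, 82, 67, 63, 47, 28, 27, 35, 41, 37, 78, 80]
[71, 72, 68, 69, 112, 172, 98, 70, 70, 70, 80, 141, 140, 140, 130, 87, 78]
[149, 67, 66, 67, 84, 97, 69, 67, 69, 66, 93, 162, 125, 82, 73, 82, 86]
[130, 130, 149, 156, 144, 146, 102, 97, 77, 105, 170, 77, 65, 66, 70, 67, 70]
```

```bash
python3 - <<'E'
from h import *
w=capture("wrist");g=w["color"].mean(2)
for v in range(120,206,2): print(v,"".join("%4d"%g[v:v+2,u:u+4].mean() for u in range(320,412,4)))
print("ball full px",proj(w,np.array([.6389,-.046,.170])))
for z in(.12,.08,.045,.013): print(z,proj(w,np.array([.596,-.0615,z])))
E
```

```text
120  172 110 199 214 204 139 216 244 243 242 241 241 240 235 200 128 129 129 129 114  83 121 115
122  139 107 231 204 204 185 138 226 244 242 241 241 240 240 198 145 134 129 126  89  81 123 116
124   97 185 223 202 201 197 170 168 241 243 241 241 240 240 191 155 150 140 115  84  82 123 113
126  178 236 206 202 227 218 212 163 192 231 242 241 240 240 178 152 154 131  92  87  83 129 114
128  234 211 201 200 227 234 202 207 156 149 212 232 237 237 167 163 201 155  87  94  81 137 112
130  200 204 202 200 223 230 206 214 104  99 176 217 205 200 194 211 224 171  90  97  79 131 107
132  204 205 202 200 230 216 227 140  99 210 234 228 228 214 210 213 222 172  93 108  81 120 112
134  206 204 204 203 229 204 188  85 181 237 232 231 177 209 196 212 221 159  98 117  95 102 134
136  211 210 210 207 238 207 137 116 236 236 236 236 200 116 170 213 215 130 104 119 114  91 133
138  207 206 204 200 238 214 102 176 227 235 235 234 230  99 148 211 188 103 103 117 117 112 116
140  202 192 170 189 236 186  85 207 209 235 234 234 235 114 123 197 149  94 105 115 114 115 114
142  170 143 125 149 237 153  98 
[... 2545 characters left out ...]
 137 181 197 176  62  60  62  61  61  62
196   45  46  46  45  45  45  43  51  98 154 171 169 158 164 199 217 215 110  61  61  61  61  61
198   46  44  46  46  44  46  45  45  44  71 131 163 156 178 213 227 227 150  61  61  61  61  62
200   45  45  46  45  46  46  45  45  45  44  53 104 145 187 222 236 232 172  59  61  61  61  62
202   45  44  44  44  45  46  44  45  45  45  44  46  96 192 227 240 235 165  60  61  62  62  62
204   44  45  45  45  45  45  44  45  45  45  45  44  69 189 226 237 233 142  61  62  62  61  62
ball full px [380.59303738 201.57390267]
0.12 [362.49812203 146.38360455]
0.08 [352.52828004 140.84796565]
0.045 [345.24710779 136.80517938]
0.013 [339.50856225 133.61891867]
```

```bash
python3 - <<'E'
from h import *
w=capture("wrist");s=capture("side");T=capture("top")
for z in(.13,.08,.05,.014):
  c=atz(w,(361.5,142),z);r=c-[.596,-.0615,z];print(z,np.round(c,4),"px dia",round(np.linalg.norm(proj(w,c+[0,.011,0])-proj(w,c-[0,.011,0])),1),"hole x,y",np.round([r[0]*.9816+r[1]*.1908,-r[0]*.1908+r[1]*.9816],4))
print(w["color"][142,350:376].tolist()[::4], w["color"][202,380],w["color"][124,360])
for c,q in(("s",s),):
  g=q["color"].mean(2)
  for v in range(128,170,2): print(v,"".join("%4d"%g[v,u] for u in range(266,312,2)))
  print(proj(s,np.array([.594,-.067,.13])))
E
```

```text
0.13 [ 0.5908 -0.0672  0.13  ] px dia 21.0 hole x,y [-0.0061 -0.0046]
0.08 [ 0.5953 -0.0508  0.08  ] px dia 18.4 hole x,y [0.0013 0.0106]
0.05 [ 0.5979 -0.041   0.05  ] px dia 17.1 hole x,y [0.0058 0.0198]
0.014 [ 0.6011 -0.0292  0.014 ] px dia 15.8 hole x,y [0.0111 0.0307]
[[239, 238, 236], [225, 225, 221], [232, 234, 230], [233, 234, 229], [232, 233, 229], [235, 236, 231], [83, 83, 82]] [242 241 238] [242 241 240]
128   97  91  43  37  60  81  82  79  81  84  79  80  84  82  78  81  80 100 130 127 132 116 144
130   95  91  52  45  77  82  81  84  82  81  82  81  82  81  83  82  90 127 129 129 128 101 112
132   90  97  85  46  52  59  65  79  82  88 103 114 114 111  96  82  99 130 128 129 126  94  63
134   72  96  94  61  60  58  76  84 110 142  96  77  79  84 115 144  97 109 131 131 130  86  71
136   54  94  96  83  85  81  82 113 124  69  65  68  73  70  68  71 128 140 132 131 128  80 104
138   42  66  72  54  65  80  80  97  67  64  70  73  69  70  74  68  69 152 131 128 139 153 158
140   44  46  47  37  64  79  79  83  71  70  71  68  70  72  71  69  72 151 134 144 157 157 157
1
[... 684 characters left out ...]
84  82  80  75  42  21  49 122 169 171 164 158 132 124 123 114  71  91  88  91  89  88  92
158   82  81  80  54  24  24  71 140 168 158 101  77  70  68  65  69  77  91  92  88  89  90  90
160   80  81  83  80  63  40  79 150 161 104  64  66  67  67  73  69  67  64  83  90  91  91  89
162   83  76  80  80  83  82  78  99 131  87  65  65  68  68  69  65  65  67  68  90  89  89  91
164   82  78  83  82  77  81  81  83  82  86  62  62  68  67  67  69  65  65  62  83  71  85  88
166   81  82  80  78  81  80  82  83  69  91  70  65  71  71  64  69  67  66  72  80  66  61  75
168   82  85  82  82  82  77  85  78  67  66  91  83  78  80  81  78  73  78  94  63  62  67  67
[291.73696769 143.83353687]
```

```bash
python3 -m pendant '[{"x":0,"y":0.1,"z":0.05,"rx":0,"ry":0,"rz":0,"claw":0},{"x":0,"y":0.2,"z":0.1,"rx":0,"ry":0,"rz":0,"claw":0},{"x":0,"y":0.3,"z":0.1,"rx":0,"ry":0,"rz":0,"claw":0},{"x":0,"y":0.4,"z":0.1,"rx":0,"ry":0,"rz":0,"claw":0},{"x":0,"y":0.5,"z":0.1,"rx":0,"ry":0,"rz":0,"claw":0},{"x":0,"y":0.6,"z":0.1,"rx":0,"ry":0,"rz":0,"claw":0},{"x":0,"y":0.6,"z":0.1,"rx":0,"ry":0,"rz":0,"claw":0},{"x":0,"y":0.6,"z":0.1,"rx":0,"ry":0,"rz":0,"claw":0}]'
cat > d.py <<'E'
from h import *
w=capture("wrist");I=w["color"].astype(int);g=I.mean(2)
o,_=ray(w,(256,192));print("cam",np.round(o,3))
C=[proj(w,np.array([.594,-.066,z])) for z in(.13,.08,.014)];print(np.round(C))
u0,v0=(int(x) for x in C[0])
print("cols",u0-48)
for v in range(v0-30,v0+26,2): print(v,"".join("%4d"%g[v:v+2,u:u+3].mean() for u in range(u0-48,u0+33,3)))
for l in("tablet","stir_bar"):
  for r in regions_of(w,l)[:3]: print(l,round(r["conf"],2),np.round(r["centre"]),r["region"].sum(),[np.round(atz(w,r["centre"],z),3)[:2] for z in(.13,.014)])
E
python3 d.py
```

```text
time_s: 18.4
tcp_pos: [0.6409, -0.016, 0.3125]
ee_rot: [[-0.981, -0.194, 0.0], [-0.194, 0.981, -0.0], [0.0, -0.0, -1.0]]
wrist_force: [-0.4, 0.5, -0.3]
gripper_width: 0.007
gripper_force: 0.0
cam [ 0.56  -0.032  0.506]
[[221. 115.]
 [226. 112.]
 [230. 108.]]
cols 173
84  176 177 177 186 197  85 162 223 231 231 231 232 232 232 232 233 234 234 234 235 235 235 235 235 235 236 235
86  177 178 179 186 181  90 169 188 230 231 231 231 232 232 233 233 234 234 234 234 234 235 235 236 235 236 207
88  176 178 177 198 165 109 180 177 214 231 231 231 232 232 232 233 233 234 233 234 235 235 235 235 235 221 146
90  178 179 181 209 118 147 183 181 181 213 230 231 232 232 232 232 233 234 234 234 234 234 235 236 230 174 178
92  180 178 193 188  91 172 184 184 184 176 212 231 232 232 232 233 233 234 234 234 234 235 235 226 182 173 186
94  171 188 207 128 116 172 180 181 182 180 176 208 225 231 233 233 233 233 234 234 234 234 213 163 172 184 182
96  198 208 145 117 169 180 180 181 173 203 198 190 186 212 229 231 233 234 234 232 223 217 229 239 242 238 207
98  181 164 124 163 179 179 180 180 161 206 224 
[... 1702 characters left out ...]
 126 107 121 134 145 214 219 233 233 235 234 235 235 236
130  185 187 189 189 190 191 192 194 194 155 238 225 210 213 178 150 175 217 224 207 217 215 219 216 215 217 216
132  186 188 188 190 191 190 192 193 194 155 174 170 165 173 210 222 216 189 165 165 165 166 166 168 175 175 175
134  183 183 185 185 186 186 187 188 189 183 173 175 178 184 188 194 185 179 182 189 189 190 189 192 199 199 199
136  183 183 185 186 185 187 187 188 190 190 190 190 192 192 193 186 182 180 177 197 198 190 200 198 190 200 198
138  168 145 161 176 187 189 191 192 192 190 189 190 193 194 192 154 137 145 121 146 162 138 155 163 138 156 163
stir_bar 0.75 [282.  30.] 197 [array([ 0.5 , -0.02]), array([ 0.481, -0.016])]
```

```bash
python3 - <<'E'
from h import *
w=capture("wrist");I=w["color"].astype(int);K=np.array(w["mtx"]);print(K[0,0])
print("hole corners",[np.round(proj(w,np.array([.596,-.0615,.12])+a*.02*np.array([.9816,.1908,0])+b*.03*np.array([-.1908,.9816,0]))).tolist() for a,b in((1,1),(1,-1),(-1,-1),(-1,1))])
b=cv2.blur(w["color"],(2,2)).astype(int);
for v in range(98,134): print(v," ".join("%3d"%I[v,u].mean() for u in range(202,254,2)),"|"," ".join("%2d"%(b[v,u,0]-b[v,u,2]) for u in range(202,254,3)))
E
```

```text
340.45533990590616
hole corners [[253.0, 135.0], [200.0, 135.0], [198.0, 98.0], [253.0, 98.0]]
98 240 220 215 212 204 199 191 206 217 219 223 227 230 230 195 191 218 235 243 255 255 255 255 255 255 237 |  2  1  3  4  3  2  2  2  2  1  1  2  2  0  0  0  0  2
99 243 231 218 219 221 216 207 199 206 201 198 189 181 190 173 161 252 255 255 255 255 255 255 255 255 254 |  3  3  4  5  4  2  2  2  1  1  2  1  1  0  0  0  0  3
100 237 235 219 220 219 213 223 219 225 216 209 186 134 131 182 186 255 255 255 255 255 255 255 255 255 255 |  2  3  4  4  4  1  2  2  2  2  3  1  0  0  0  0  0  2
101 233 234 218 218 214 217 226 218 217 211 225 226 176 124 179 206 252 255 255 255 255 255 255 255 255 255 |  1  3  3  4  2  2  2  2  2  2  4  1  0  0  0  0  0  2
102 230 233 217 211 218 225 210 193 201 189 215 223 223 173 135 172 239 255 255 255 255 255 255 255 255 255 |  1  3  3  3  2  2  2  2  3  2  4  1  0  0  0  0  0  1
103 229 232 213 209 224 192 179 187 213 202 211 212 221 223 163 133 226 255 255 255 255 255 255 255 255 255 |  1  4  5  1  3  4  2  4  2  2  2  2  0  0  0  0  0  2
104 229 233 208 217 209
[... 4196 characters left out ...]
 2  0  1  2  2  1  2  2  3  2  3  4  3  3  3
130 148 246 233 223 216 209 184 145 114 115 135 155 225 234 213 223 225 216 225 225 219 226 222 220 227 223 | -5  2  3  3  2  1  1  1  2  2  4  3  2  3  3  3  3  2
131 149 246 233 222 205 213 232 208 187 184 200 221 236 223 200 212 214 210 214 214 210 214 211 210 213 213 | -6  2  3  3  2  2  0  2  2  3  3  4  3  4  4  3  4  3
132 145 224 217 198 194 182 204 225 234 228 231 234 208 190 185 187 188 189 189 189 185 184 185 184 183 180 | -6  3  4  3  2  2  2  3  2  4  3  4  4  4  4  3  4  4
133 146 164 171 167 166 154 152 190 225 213 206 203 157 157 163 163 165 165 164 166 161 152 154 151 153 151 | -6  2  2  2  1  2  1  2  1  0  0  0  1  1  0 -1  1  0
```

```bash
python3 -m pendant '[{"x":0,"y":-0.1,"z":-0.04,"rx":0,"ry":0,"rz":0,"claw":0},{"x":0,"y":-0.2,"z":-0.08,"rx":0,"ry":0,"rz":0,"claw":0},{"x":0,"y":-0.3,"z":-0.16,"rx":0,"ry":0,"rz":0,"claw":0},{"x":0,"y":-0.36,"z":-0.16,"rx":0,"ry":0,"rz":0,"claw":0},{"x":0,"y":-0.36,"z":-0.16,"rx":0,"ry":0,"rz":0,"claw":0},{"x":0,"y":-0.36,"z":-0.16,"rx":0,"ry":0,"rz":0,"claw":0},{"x":0,"y":-0.36,"z":-0.16,"rx":0,"ry":0,"rz":0,"claw":0},{"x":0,"y":-0.36,"z":-0.16,"rx":0,"ry":0,"rz":0,"claw":0}]'
python3 - <<'E'
from h import *
w=capture("wrist");I=w["color"].astype(int)
o,_=ray(w,(256,192));print("cam",np.round(o,3))
h=np.array([.596,-.0615,.12]);ex=np.array([.9816,.1908,0]);ey=np.array([-.1908,.9816,0])
print("hole corners",[np.round(proj(w,h+a*.02*ex+b*.03*ey)).tolist() for a,b in((1,1),(1,-1),(-1,-1),(-1,1))])
for l in("tablet","tray"):
  for r in regions_of(w,l)[:3]:
    X=atz(w,r["centre"],.014)-h; print(l,round(r["conf"],2),np.round(r["centre"]),r["region"].sum(),I[r["region"]].mean(0).round(),"tray xy",np.round([X@ex-.004,X@ey-.008],3))
c=proj(w,h);u0,v0=int(c[0]),int(c[1]);print("u from",u0-36)
for v in range(v0-26,v0+28,2): print(v," ".join("%3d"%I[v:v+2,u:u+3].mean() for u in range(u0-36,u0+48,3)))
E
```

```text
time_s: 19.6
tcp_pos: [0.6411, -0.105, 0.2728]
ee_rot: [[-0.981, -0.195, 0.001], [-0.195, 0.981, 0.0], [-0.001, -0.0, -1.0]]
wrist_force: [0.2, 0.0, -0.5]
gripper_width: 0.01
gripper_force: 0.0
cam [ 0.56  -0.121  0.466]
hole corners [[337.0, 157.0], [279.0, 156.0], [280.0, 117.0], [340.0, 117.0]]
tablet 0.73 [263.  24.] 599 [84. 83. 84.] tray xy [-0.125 -0.055]
tablet 0.49 [335. 124.] 96 [213. 214. 196.] tray xy [-0.007  0.041]
tray 0.93 [292. 114.] 20414 [157. 157. 163.] tray xy [-0.019 -0.015]
u from 273
110 194 192 193 189 165 220 243 235 234 233 233 232 232 231 231 230 230 236 242 242 242 240 219 109  80 215 197 193
112 187 187 186 186 175 149 206 234 233 233 233 232 232 231 230 230 229 237 242 239 238 212 193 107  82 215 201 191
114 187 187 188 189 185 189 172 202 227 230 233 232 231 231 230 230 230 238 242 234 208 193 165  99  83 216 198 189
116 187 186 187 238 219 219 214 178 165 194 227 231 231 231 231 227 225 222 222 211 205 204 128 126  82 215 202 187
118 193 189 170 229 233 223 214 166 145 113 167 206 203 211 218 197 190 198 200 207 205 206 135 162  79 185 212 184
120 205
[... 1844 characters left out ...]
 189
152 126 126 117 160 148 158 169 146 144 114  94  96 105 136 147 155 176 170 166 160 165 125 171 190 189 190 189 189
154 126 126 116 105 101 100 101 100 130 151 148 149 153 144 108  99 100  99  98  96  97  93 158 191 184 173 151 185
156 124 125 123 122 122 124 124 124 124 128 129 126 127 127 124 124 123 122 121 122 121 121 157 188 141 118 119 160
158 125 125 125 123 124 123 123 123 124 112 103 103 106 118 124 124 123 122 122 122 121 121 134 147 124 118 117 120
160 127 126 126 124 124 124 124 124 124 107 104 104 105 111 124 123 124 123 122 122 123 122 118 118 119 118 118 118
162 127 127 126 123 124 124 124 124 121 104 104 103 103 105 121 123 122 122 122 122 122 122 120 119 119 118 118 118
```

The tablet shows up through the hole from two camera poses. Both put it at tray x ≈ -7 mm, y ≈ +41 mm on the floor, and the stirrer bar is still in its sleeve.

```bash
python3 -c "
from station import *
print(finish_job())"
```

```text
the job is handed in; nothing more can be done
None
```

I handed the job in: the tablet appears to be in the steel tray (seen from two camera poses, about 7 mm and 41 mm from its middle), the lever is fully tipped and the stirrer bar is still in the carousel; no verdict came back.

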